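# Wedge the ladle rest into its tapered way

## Task

On the stove ledge stands an olive-wood ladle rest with a wedge-shaped dovetail foot. Set it down in the wide mouth of the steel way on the ledge, narrow end leading, slide it along until it wedges firmly tight between the cheeks, and let go of it. Leave the round-based ladle rest and the tagine where they are.

Things in the scene. Friction and masses are not known exactly. Their poses are not given: they have to be found in the camera images.
- rest_center (a point): Centre, 45 mm up, of the loose olive-wood ladle rest (90 mm tall, 0.2 kg). Grip its upright post, 30 (x) by 36 mm (y), 10-20 mm above this point. Its dovetail foot is 80 mm long (x), 22 tall, a wedge seen from above: 38 mm wide at the narrow +x end, 72 at the -x end; sides undercut 15 deg, bottom widest. z up. It starts upright, x within 35 deg of straight away from the robot.
- way: Fixed tapered way: two steel cheeks 24 mm tall in a V, leaning in over the foot, the ledge as floor. Origin on the ledge under the rest's centre when home; x runs from wide mouth (-120 mm) to narrow end (+66). With its centre at x=-70 and x axes parallel, the foot passes straight down with 8 mm to spare a side; then it slides +70 mm and wedges at x=0 +-6 mm; 15 N wedges it; slide without pressing down.
- round_rest: Bystander to leave alone: another loose olive-wood ladle rest, 90 mm tall, with the same notched post but on a round base of 80 mm diameter, 22 mm thick. Origin at the centre of its underside.
- tagine: Bystander to leave alone: loose blue-glazed tagine with a conical lid held by two steel clips, 190 mm in diameter, 182 mm tall, 1.9 kg. Origin at the centre of its underside.
Things that resemble listed ones, but are neither listed nor needed, are in the scene too. What is shaped like the part that bears rest_center but turquoise is not meant.

How it is judged:
On the way:
1. the dovetailed rest, close to home in the way, is pressed against the cheeks with more than 2 N (x of rest_center in the frame of way between -0.012 and 0.012 m and y of rest_center in the frame of way between -0.01 and 0.01 m and z of rest_center in the frame of way below 0.053 m and angle between the x axis of rest_center and the x axis of way, either way round below 0.17 rad and angle between rest_center's own z axis and vertical below 0.17 rad and contact force between rest and way above 2 N), for 0.02 s.
At the end, for the whole second after the job is handed in: The dovetailed rest stands in the way, at most 12 mm short of or past home, 10 mm aside and 8 mm high, within 10 degrees of the way's direction and of upright, released and at rest; the round-based rest and the tagine are within 30 mm of where they stood (x of rest_center in the frame of way between -0.012 and 0.012 m and y of rest_center in the frame of way between -0.01 and 0.01 m and z of rest_center in the frame of way below 0.053 m and angle between the x axis of rest_center and the x axis of way, either way round below 0.17 rad and angle between rest_center's own z axis and vertical below 0.17 rad and linear speed of rest below 0.01 m/s and distance of each of round_rest, tagine from where it was at the start of the episode below 0.03 m); the robot touches nothing.
It fails at once if the round-based rest is moved by more than 30 mm or tipped over (distance of round_rest from where it was at the start of the episode above 0.03 m or angle between round_rest's own z axis and vertical above 0.4 rad).
It fails at once if the tagine is moved by more than 30 mm (distance of tagine from where it was at the start of the episode above 0.03 m).
It also fails if it takes over 42 s, if anything falls off the work surface, if the arm or the gripper's body presses on something with over 40 N, if the wrist force passes 120 N, or if a joint passes its speed limit or range.

## Robot

A 6-joint arm with a two-finger parallel gripper is mounted at the origin on the work surface. World frame = base frame: x ahead of the robot, y to its left, z up, the work surface at z = 0. Lengths are in m, angles in rad, forces in N, time in s.
With the tool pointing down it reaches from about 0.275 to 0.85 m from the base axis. Payload 5.2 kg.
Tool frame: the origin (TCP) lies on the centre line of the jaws, within the pads' length; the fingertips stand 22 mm ahead of it and the grasp point (between the pads) lies 3 mm ahead of it (ctrl.tip_extent is the distance from the TCP to the fingertips, in m); z points along the fingers, y is the line along which they close (so a half turn about z gives the same grasp; the last joint's range is limited). The gripper opens to 85 mm and grips with 20 to 120 N. Pads are 22 mm wide; open, the fingers measure 114 mm over their backs; the gripper's body (76 mm by 85 mm) begins 54 mm behind the grasp point. The pads swing forward as they close: fully open they stand 13 mm farther back than shut.
Start: joints at [1.112, 0.259, 1.535, -0, 1.348, -0.203], TCP at [0.139, 0.532, 0.253] pointing down, gripper open.
Joint ranges: [-3.14, 3.14], [-0.91, 2.08], [0.19, 2.58], [-1.22, 4.36], [0.22, 2.71], [-3.12, 3.12]. Speed limits (rad/s): [2.57, 2.57, 3.14, 3.14, 3.14, 3.14].

## Interface

Orientations are given as a unit quaternion [x, y, z, w].
In Python, from workcell import ctrl, kin, capture, job_done gives the robot as it stands. The module is installed in compiled form; this text tells all that it offers. Calls block until the motion is done:
- ctrl.move_pose(position, orientation): joint-space move of the TCP to a pose.
- ctrl.movel(position, rotation=None, speed=0.15): straight line of the TCP; rotation=None keeps the orientation; speed is the mean speed in m/s.
- ctrl.set_joints(angles): joint-space move.
- ctrl.open_jaws() and ctrl.gripper_close(effort=None): open the fingers fully, or close them until they stop; effort is the grip in N (None keeps the last).
- ctrl.sleep(seconds).
- kin.solve_ik(position, orientation): joint angles nearest the present ones, or None.
- ctrl.get_obs(): the state.
- capture(name): name is "scene" or "side" or "wrist"; returns a dict with "color" (384x512x3 uint8, red, green, blue), "z_map" (384x512 float32, m along the optical axis (not along the pixel's ray), 0 where there is no reading), "mtx" (3x3 intrinsics, pixels), "extrinsics" (4x4, takes a point from world to camera coordinates); the wrist camera has in their place "hand_eye" (4x4, takes a point from camera to tool coordinates, whose origin is the TCP and whose axes are the flange's). Camera axes: x right, y up, looking along -z (the intrinsics and any distortion apply to the point x, -y, -z); pixel columns grow to the right and rows downward; lengths in m; the calibration is good to about 2 mm. The wrist camera is an equidistant fisheye: a pixel r from the principal point sees the ray r / f radians off the axis. A picture is of the moment at which its call begins: read the wrist's pose just before it.
A pose or a line that the arm cannot do raises ctrl.PlanningError and nothing moves.
- job_done(): hands the job in; it is judged then, once.
The state is a dict: "time_s": time; "joint_pos": joint angles; "joint_vel": joint speeds; "joint_efforts": joint torques, N m; "ee_pos": TCP position; "tcp_rot": TCP orientation; "wrist_force": force on the tool from outside, world axes, zero at the start; "ft_torque": the same for the moment, N m; "grip_width": opening from 0.0 (shut) to 1.0 (fully open); "grasp_force": force on a finger pad.
Only numpy, scipy, OpenCV 4.12 (cv2) and the standard library are available. Lean on these libraries where they do the work, as an engineer would, in place of code of your own. Each camera call takes 0.05 s, during which the arm holds its last target. There are 200 camera calls.

## Working session

There is one attempt and no reset: what is moved stays moved. The work goes in short steps, each a Python script; the robot and the scene stay as the last script left them, time stands still between calls to the robot, and variables do not carry over. Pictures are saved under pics/ and viewed, at most 10 in all, crops included, and the job is handed in when it is done.

```bash
mkdir -p pics; cat > h.py <<'E'
import numpy as np, cv2
from workcell import ctrl, kin, capture, job_done
def world(c):
    """world xyz for each pixel of a scene/side capture"""
    z=c["z_map"]; K=np.array(c["mtx"]); E=np.linalg.inv(np.array(c["extrinsics"]))
    v,u=np.mgrid[0:z.shape[0],0:z.shape[1]]
    p=np.stack([(u-K[0,2])/K[0,0]*z,-(v-K[1,2])/K[1,1]*z,-z,np.ones_like(z)],-1)
    w=(p@E.T)[...,:3]; w[z==0]=np.nan
    return w
def save(c,n): cv2.imwrite("pics/"+n,c["color"][...,::-1])
E
python3 - <<'E'
from h import *
for n in("scene","side"):
    c=capture(n); np.savez(n+".npz",**c); 
    im=cv2.resize(c["color"],(800,600))[...,::-1]; cv2.imwrite(f"pics/{n}0.png",im)
    E=np.linalg.inv(c["extrinsics"]); print(n,E[:3,3],-E[:3,2],c["mtx"].tolist(),[k for k in c], (c["z_map"]==0).mean())
print(ctrl.get_obs())
E
```

```text
scene [1.03031844 0.83729283 1.18624612] [-0.38961588 -0.49911365 -0.77400584] [[431.63451990512243, 0.0, 263.5918233578454], [0.0, 431.63451990512243, 193.63777655013405], [0.0, 0.0, 1.0]] ['color', 'z_map', 'mtx', 'extrinsics'] 0.004094441731770833
side [0.41339887 1.23837768 0.81822017] [ 0.05455264 -0.82591135 -0.56115457] [[473.20681168334147, 0.0, 259.33565752505814], [0.0, 473.20681168334147, 195.82061694639359], [0.0, 0.0, 1.0]] ['color', 'z_map', 'mtx', 'extrinsics'] 0.0038197835286458335
{'time_s': 0.1, 'joint_pos': array([ 1.11222122e+00,  2.59293434e-01,  1.53598662e+00,  2.54267603e-05,
        1.34801006e+00, -2.02786629e-01]), 'joint_vel': array([ 0.00074752,  0.00058356, -0.00235096, -0.00026882,  0.00072452,
        0.00069586]), 'joint_efforts': array([ 3.50280192e-03, -4.46967208e+01, -2.91247344e+01, -3.93664213e-04,
        6.23633547e-03, -3.73626744e-05]), 'ee_pos': array([0.13891563, 0.53170808, 0.25254004]), 'tcp_rot': array([ 1.27548614e-01,  9.91831957e-01, -7.98722874e-04, -2.87297116e-04]), 'wrist_force': array([-0.41959638,  0.24641041, -0.02893889]), 'ft_torque': array([ 0.00919729, -0.05977622, -0.04264213]), 'grasp_force': 0.0, 'grip_width': 0.9968943268097159}
```

View pics/scene0.png

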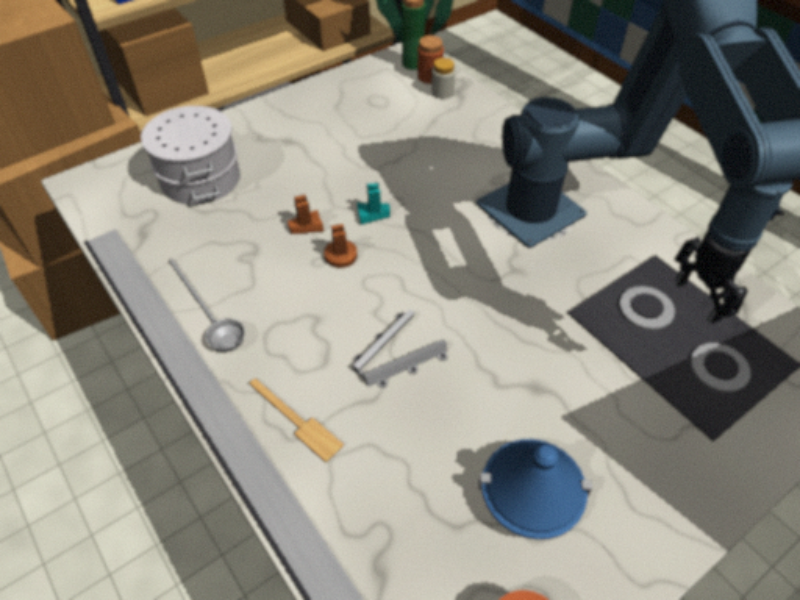

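View pics/side0.png

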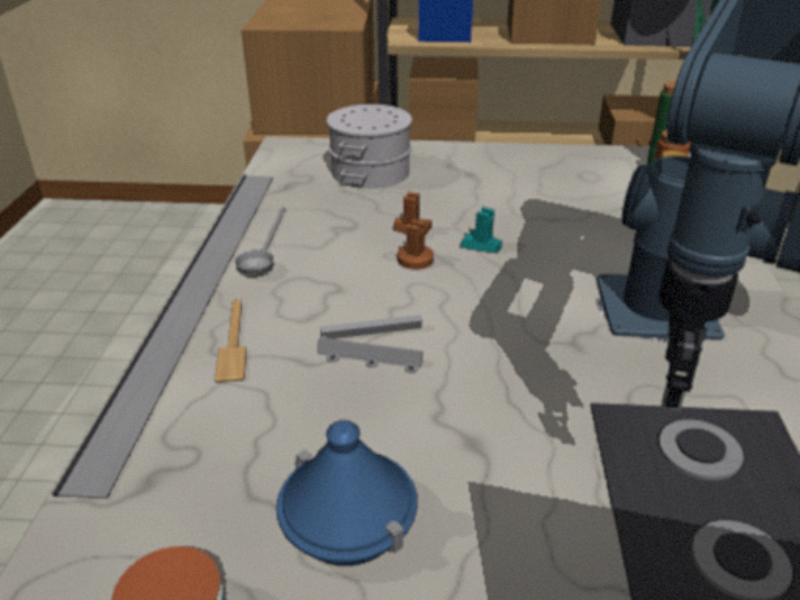

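The scene view shows the following (800x600 pixels):
- Dovetailed olive-wood rest, wedge foot, at (305,215).
- Round-based rest at (340,247).
- Turquoise lookalike at (374,205).
- Way at about (400,350), with its narrow end at (360,370), away from the robot.
- Tagine at (535,485).

What could be taken for the target: brown wedge (305,215), brown round (340,247), turquoise wedge (374,205). I choose the brown wedge at (305,215) and will check it in a close crop.

```bash
python3 - <<'E'
from h import *
out=[]
for n in("scene","side"):
    c=dict(np.load(n+".npz")); w=world(c); 
    h=cv2.cvtColor(c["color"],cv2.COLOR_RGB2HSV)
    m=((h[...,0]<16)&(h[...,1]>140)&(h[...,2]>50)&(w[...,2]>-.01)&(w[...,2]<.12)&(w[...,1]<.4)).astype(np.uint8)
    k,l,s,ce=cv2.connectedComponentsWithStats(m)
    for i in range(1,k):
        if s[i,4]<40: continue
        p=w[l==i]; print(n,s[i],np.nanmin(p,0).round(3),np.nanmax(p,0).round(3))
        for a,b in((.0,.015),(.018,.028),(.03,.08),(.085,.1)):
            q=p[(p[:,2]>a)&(p[:,2]<b)]
            if len(q)>3: print("  z",a,b,len(q),q.mean(0).round(4),q.min(0).round(3),q.max(0).round(3))
    # way: non-table points in region
    s=0
    reg=(w[...,2]>.017)&(w[...,2]<.04)&(w[...,0]>.3)&(w[...,0]<.75)&(w[...,1]>-.05)&(w[...,1]<.4)&(h[...,1]<60)
    k,l,s,ce=cv2.connectedComponentsWithStats(reg.astype(np.uint8))
    for i in range(1,k):
        if s[i,4]<40: continue
        p=w[l==i]; r=cv2.minAreaRect(p[:,:2].astype(np.float32)*1000); print(n,"way",s[i],np.nanmean(p,0).round(3),r,cv2.boxPoints(r).round(0).tolist())
    print("table z", np.nanmedian(w[...,2]))
c=dict(np.load("scene.npz"))["color"]
a=cv2.resize(c[110:180,175:260],None,fx=6,fy=6,interpolation=cv2.INTER_CUBIC)
b=cv2.resize(c[190:255,215:295],None,fx=5,fy=5,interpolation=cv2.INTER_CUBIC)
H=max(a.shape[0],b.shape[0]); o=np.zeros((H,0,3),np.uint8)
for q in(a[:, :400],b): o=np.hstack([o,np.vstack([q,np.zeros((H-q.shape[0],q.shape[1],3),np.uint8)])])
cv2.imwrite("pics/crop1.png",o[...,::-1]); print(o.shape)
E
```

```text
scene [99 18 14 14 45] [ 0.4   -1.307 -0.009] [ 0.452 -1.246  0.055]
  z 0.0 0.015 8 [ 0.4146 -1.2579  0.0069] [ 4.000e-01 -1.264e+00  1.000e-03] [ 0.424 -1.254  0.013]
  z 0.018 0.028 7 [ 0.4214 -1.2578  0.023 ] [ 0.41  -1.267  0.02 ] [ 0.431 -1.247  0.025]
  z 0.03 0.08 27 [ 0.4299 -1.2685  0.0458] [ 0.403 -1.307  0.03 ] [ 0.452 -1.246  0.055]
scene [268  23  16  30 280] [-0.185 -0.66   0.004] [-0.117 -0.571  0.12 ]
  z 0.0 0.015 8 [-0.1294 -0.6082  0.0104] [-0.138 -0.624  0.004] [-0.123 -0.597  0.015]
  z 0.018 0.028 12 [-0.1295 -0.6072  0.0233] [-0.14  -0.622  0.018] [-0.117 -0.598  0.028]
  z 0.03 0.08 89 [-0.1301 -0.6098  0.0567] [-0.177 -0.642  0.03 ] [-0.118 -0.588  0.08 ]
  z 0.085 0.1 57 [-0.1417 -0.6041  0.0937] [-0.185 -0.641  0.085] [-0.117 -0.571  0.1  ]
scene [45 41 18 16 52] [ 0.705 -1.104  0.041] [ 0.772 -1.083  0.117]
  z 0.03 0.08 11 [ 0.7174 -1.0962  0.0597] [ 0.708 -1.1    0.041] [ 0.724 -1.09   0.078]
  z 0.085 0.1 16 [ 0.742  -1.091   0.0929] [ 0.707 -1.101  0.085] [ 0.772 -1.084  0.099]
scene [20 54 25 20 80] [ 0.804 -1.104 -0.   ] [ 0.887 -1.075  0.109]
  z 0
[... 2393 characters left out ...]
449 -0.294  0.018] [ 0.537 -0.103  0.028]
  z 0.03 0.08 240 [ 0.4908 -0.1886  0.0567] [ 0.466 -0.288  0.03 ] [ 0.518 -0.122  0.08 ]
  z 0.085 0.1 59 [ 0.4891 -0.1906  0.0883] [ 0.467 -0.293  0.085] [ 0.511 -0.126  0.093]
side way [205 201  65  13 331] [0.551 0.13  0.023] ((550.3226318359375, 128.71249389648438), (189.91734313964844, 23.268157958984375), 16.122196197509766) [[456.0, 114.0], [462.0, 91.0], [645.0, 144.0], [638.0, 166.0]]
side way [203 216  68  14 359] [0.546 0.201 0.023] ((546.0728149414062, 196.76773071289062), (27.07782745361328, 190.7627410888672), 81.12091064453125) [[450.0, 198.0], [638.0, 169.0], [642.0, 195.0], [454.0, 225.0]]
table z 0.0002860842939548247
(420, 800, 3)
```

View pics/crop1.png

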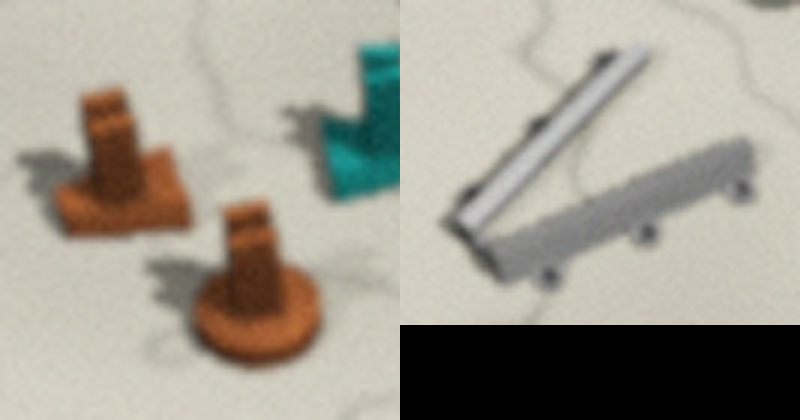

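The crop confirms it: the brown wedge-footed rest is at crop (120,170), the round one at (255,260), and the turquoise one is at the right edge. The way's two cheeks converge at crop (480,240). Next I'll take a close look from the wrist above the rest and above the way.

```bash
cat >> h.py <<'E'
from scipy.spatial.transform import Rotation as Ro
def down(th):
    """tool pointing down, jaws closing along direction th+90deg (tool x at th+180)"""
    x=np.array([-np.cos(th),-np.sin(th),0]); z=np.array([0,0,-1.]); y=np.cross(z,x)
    return Ro.from_matrix(np.stack([x,y,z],1)).as_quat()
def wrist():
    o=ctrl.get_obs(); c=capture("wrist"); c["ee_pos"]=o["ee_pos"]; c["tcp_rot"]=o["tcp_rot"]; return c
def wrays(c,u,v):
    K=c["mtx"]; dx=(u-K[0,2])/K[0,0]; dy=(v-K[1,2])/K[1,1]; r=np.hypot(dx,dy)+1e-9
    s=np.sin(r)/r; d=np.stack([dx*s,-dy*s,-np.cos(r)],-1)
    R=Ro.from_quat(c["tcp_rot"]).as_matrix(); H=c["hand_eye"]
    return R@H[:3,3]+c["ee_pos"], d@(R@H[:3,:3]).T
def wworld(c):
    z=c["z_map"]; v,u=np.mgrid[0:z.shape[0],0:z.shape[1]]
    o,d=wrays(c,u,v); K=c["mtx"]; r=np.hypot((u-K[0,2])/K[0,0],(v-K[1,2])/K[1,1])
    w=o+d*(z/np.maximum(np.cos(r),.05))[...,None]; w[(z==0)|(r>1.3)]=np.nan; return w
def onplane(c,u,v,h):
    o,d=wrays(c,np.asarray(u,float),np.asarray(v,float)); return o+d*((h-o[2])/d[...,2])[...,None]
E
python3 - <<'E'
from h import *
for i,(p,n) in enumerate([((.43,.165,.27),"wway"),((.42,-.27,.27),"wrest")]):
    ctrl.move_pose(p,down(0.0)); ctrl.sleep(.2); c=wrist(); np.savez(n+".npz",**c); save(c,n+".png")
    if i==0: print(c["hand_eye"].round(3).tolist(),c["mtx"].tolist())
o=ctrl.get_obs(); print(o["time_s"],o["joint_pos"].round(2),o["ee_pos"])
a=[cv2.imread(f"pics/{n}.png") for n in("wway","wrest")]
cv2.imwrite("pics/w2.png",cv2.resize(np.hstack([q[:,56:456] for q in a]),None,fx=1,fy=1))
E
```

```text
[[-0.0, 0.944, 0.329, 0.084], [1.0, -0.0, 0.001, 0.001], [0.001, 0.329, -0.944, -0.12], [0.0, 0.0, 0.0, 1.0]] [[297.3186396354542, 0.0, 252.5718954669676], [0.0, 297.3186396354542, 195.15873007181878], [0.0, 0.0, 1.0]]
3.9083 [-0.79  0.16  1.62  0.    1.36 -2.37] [ 0.42039552 -0.26922134  0.27008899]
```

View pics/w2.png

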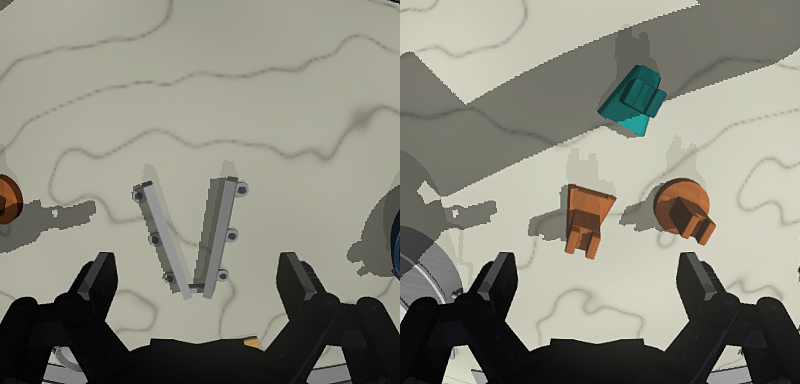

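The wrist views (400 px halves) show the way at left-half (190,240), with its mouth at the top. In the right half, the dovetail rest is at (590,215), with its wide end at the top edge (590,190). Image down is world +x. Now I'll compute the poses.

```bash
python3 - <<'E'
from h import *
c=dict(np.load("wrest.npz")); w=wworld(c); h=cv2.cvtColor(c["color"],cv2.COLOR_RGB2HSV)
m=((h[...,0]<16)&(h[...,1]>110)&(h[...,2]>40)); m[:, :200]=0; m[:,285:]=0; m[:170]=0; m[270:]=0
print("n",m.sum(),np.nanmin(w[m],0),np.nanmax(w[m],0))
top=m&(w[...,2]>.018)&(w[...,2]<.026); pt=m&(w[...,2]>.082)
ct=max(cv2.findContours(top.astype(np.uint8),0,2)[0],key=cv2.contourArea)
ap=cv2.approxPolyDP(ct,2.5,True)[:,0]; print("top poly",ap.tolist()); print(onplane(c,ap[:,0],ap[:,1],.022)[:,:2].round(4).tolist())
print("z top",np.nanmedian(w[top][:,2]))
rt=cv2.minAreaRect((w[pt][:,:2]*1000).astype(np.float32)); print("post top",rt,pt.sum(),np.nanmedian(w[pt],0))
P=m&(w[...,2]>.03); print("post all",np.nanmin(w[P],0),np.nanmax(w[P],0))
c=dict(np.load("wway.npz")); w=wworld(c); 
t=((w[...,2]>.021)&(w[...,2]<.028)); t[:, :170]=0; t[:,310:]=0; t[:165]=0; t[305:]=0
k,l,s,_=cv2.connectedComponentsWithStats(t.astype(np.uint8)); A=[]
for i in range(1,k):
    if s[i,4]<200: continue
    p=(w[l==i][:,:2]*1000).astype(np.float32); r=cv2.minAreaRect(p); v=cv2.fitLine(p,2,0,.01,.01).ravel(); v[:2]*=np.sign(v[0])
    print("cheek",s[i],np.degrees(np.arctan2(v[1],v[0])),v[2:],r,cv2.boxPoints(r).round(1).tolist()); A.append((v,r))
th=np.mean([np.arctan2(v[1],v[0]) for v,_ in A]); mid=np.mean([r[0] for _,r in A],0)
print("axis",np.degrees(th),"mid",mid,"origin",mid+27*np.array([np.cos(th),np.sin(th)]))
E
```

```text
n 2236 [ 0.45522352 -0.31046684 -0.00110379] [ 0.52362506 -0.24347201  0.09160822]
top poly [[226, 188], [224, 228], [230, 209], [255, 216], [256, 224], [270, 201]]
[[0.4547, -0.3035], [0.5124, -0.308], [0.4842, -0.299], [0.4943, -0.2655], [0.5061, -0.2641], [0.4727, -0.2457]]
z top 0.021309786203796144
post top ((501.21697998046875, -285.49310302734375), (35.45478820800781, 29.815153121948242), 73.24101257324219) 436 [ 0.49932423 -0.2897916   0.08956595]
post all [ 0.48261986 -0.30566351  0.03001186] [ 0.51983903 -0.26553958  0.09160822]
cheek [ 259  180   34  119 1239] -8.559021 [536.51825 197.14767] ((547.3050537109375, 196.07290649414062), (15.336148262023926, 189.95303344726562), 81.50270080566406) [[452.20001220703125, 202.5], [640.0999755859375, 174.5], [642.4000244140625, 189.60000610351562], [454.5, 217.6999969482422]]
cheek [ 199  184   49  116 1128] 15.577422 [541.50714  124.840225] ((550.9580078125, 127.04891204833984), (188.88510131835938, 14.101602554321289), 15.511859893798828) [[458.1000061035156, 108.5999984741211], [461.79998779296875, 95.0], [643.7999877929688, 145.5], [640.0999755859375, 159.10000610351562]]
axis 3.5092003 mid [549.13153076 161.56090927] origin [576.08090401 163.21354735]
```

```bash
python3 - <<'E'
from h import *
q=down(np.radians(-17)); x,y=.5012,-.2856
ctrl.move_pose((x,y,.16),q); ctrl.movel((x,y,.063),speed=.12)
ctrl.gripper_close(70); o=ctrl.get_obs(); print("grip",o["grip_width"],o["grasp_force"],o["ee_pos"],o["wrist_force"])
ctrl.movel((x,y,.20),speed=.15)
th=np.radians(3.5); T=np.array([.5761,.1632]); d=np.array([np.cos(th),np.sin(th)]); g=T-.07*d
ctrl.move_pose((*g,.20),down(th)); ctrl.movel((*g,.11),speed=.15); ctrl.sleep(.2)
o=ctrl.get_obs(); print("held",o["grip_width"],o["grasp_force"],o["ee_pos"],o["wrist_force"],o["time_s"])
ims=[]
for n in("scene","side"):
    c=capture(n); np.savez(n+"1.npz",**c); w=world(c); h=cv2.cvtColor(c["color"],cv2.COLOR_RGB2HSV)
    m=(h[...,0]<16)&(h[...,1]>110)&(h[...,2]>40)&(abs(w[...,0]-.5)<.08)&(abs(w[...,1]-.16)<.08)&(w[...,2]>.03)
    p=w[m]; print(n,m.sum(),np.nanmin(p,0),np.nanmax(p,0))
    v,u=np.nonzero(m); ims.append(cv2.resize(c["color"][int(v.mean())-45:int(v.mean())+45,int(u.mean())-50:int(u.mean())+50],(400,360),interpolation=2))
c=wrist(); np.savez("w1.npz",**c)
o=np.vstack([np.hstack(ims),cv2.resize(c["color"][160:310,90:420],(800,364))[:240]]); cv2.imwrite("pics/held.png",o[...,::-1])
E
```

```text
grip 0.4130741110388871 70.30404210090637 [ 0.50157146 -0.28592725  0.06355768] [1.00731659 0.06727561 3.17398326]
held 0.4137435087494445 69.71959680318832 [0.50703744 0.15897505 0.11111843] [-0.10307483 -0.27063676 -2.13730167] 9.6417
scene 332 [0.4668153  0.14205014 0.04942031] [0.5481401  0.21382543 0.16950289]
side 383 [0.46470686 0.12856972 0.04866021] [0.54474264 0.21879835 0.19552699]
```

View pics/held.png

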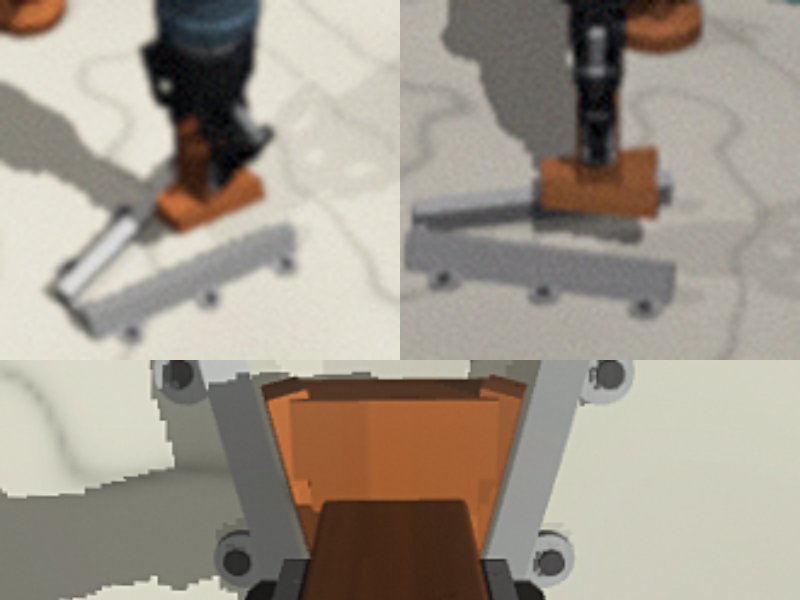

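Wrist crop: the foot (390,450) sits symmetrically between the cheeks at (240,450) and (560,450), parallel, above the mouth. The rest is held firmly, so I'll lower it and slide it, watching the force.

```bash
python3 - <<'E'
from h import *
th=np.radians(3.5); T=np.array([.5761,.1632]); d=np.array([np.cos(th),np.sin(th)]); nrm=np.array([-d[1],d[0]]); q=down(th)
def st(t):
    o=ctrl.get_obs(); f=o["wrist_force"]; p=o["ee_pos"][:2]-T
    print(t,"xy mm",(p@d*1000).round(1),(p@nrm*1000).round(1),"z",o["ee_pos"][2].round(4),"f",(f[:2]@d).round(1),(f[:2]@nrm).round(1),f[2].round(1),"grip",o["grip_width"].round(3),o["time_s"]); return f[:2]@d,f[:2]@nrm,f[2]
st("start"); ok=True
for z in(.08,.07,.0645):
    ctrl.movel((*(T-.07*d),z),speed=.06); f=st("low")
    if max(abs(np.array(f)))>12: ok=False; break
s=-70; off=0.
while ok and s<14:
    s+=10 if s<-20 else 5 if s<-10 else 1.5
    ctrl.movel((*(T+s/1000*d+off*nrm),.0645),speed=.05); f=st("s%g"%s)
    if f[0]<-22: break
    if abs(f[1])>8: off+=np.sign(f[1])*.0007
    if abs(f[1])>35 or abs(f[2]+2)>30: print("stop"); break
E
```

```text
Traceback (most recent call last):
AttributeError: 'float' object has no attribute 'round'
```

```bash
cat > slide.py <<'E'
from h import *
th=np.radians(3.5); T=np.array([.5761,.1632]); d=np.array([np.cos(th),np.sin(th)]); nrm=np.array([-d[1],d[0]]); q=down(th)
def st(t):
    o=ctrl.get_obs(); f=o["wrist_force"]; p=o["ee_pos"][:2]-T
    print(t,"xy mm %.1f %.1f z %.4f f %.1f %.1f %.1f grip %.3f t %.2f"%(p@d*1000,p@nrm*1000,o["ee_pos"][2],f[:2]@d,f[:2]@nrm,f[2],o["grip_width"],o["time_s"])); return f[:2]@d,f[:2]@nrm,f[2]
E
python3 - <<'E'
from slide import *
st("start"); ok=True
for z in(.08,.07,.0645):
    ctrl.movel((*(T-.07*d),z),speed=.06); f=st("low")
    if max(abs(np.array(f)))>12: ok=False; break
s=-70; off=0.
while ok and s<14:
    s+=10 if s<-20 else 5 if s<-10 else 1.5
    ctrl.movel((*(T+s/1000*d+off*nrm),.0645),speed=.05); f=st("s%g"%s)
    if f[0]<-22: break
    if abs(f[1])>8: off+=np.sign(f[1])*.0007
    if abs(f[1])>35 or abs(f[2]+2)>30: print("stop"); break
E
```

```text
start xy mm -69.7 0.1 z 0.1106 f 0.5 -0.3 -1.0 grip 0.414 t 9.79
low xy mm -70.0 -0.0 z 0.0797 f -0.5 -0.1 -1.5 grip 0.415 t 10.44
low xy mm -70.4 -0.0 z 0.0695 f -0.0 0.3 -2.2 grip 0.413 t 10.76
low xy mm -70.3 -0.0 z 0.0642 f 0.1 0.5 -2.0 grip 0.413 t 11.01
s-60 xy mm -59.3 -0.0 z 0.0647 f 0.1 -0.3 -1.4 grip 0.416 t 11.36
s-50 xy mm -49.6 -0.1 z 0.0645 f 0.1 0.1 -2.9 grip 0.413 t 11.71
s-40 xy mm -39.6 -0.0 z 0.0645 f 0.0 0.3 -1.9 grip 0.407 t 12.06
s-30 xy mm -29.6 -0.1 z 0.0645 f 0.1 0.0 -2.3 grip 0.412 t 12.41
s-20 xy mm -19.6 -0.0 z 0.0645 f 0.1 -0.1 -1.7 grip 0.414 t 12.76
s-15 xy mm -14.7 -0.0 z 0.0645 f -0.2 0.6 -1.9 grip 0.417 t 13.01
s-10 xy mm -9.6 -0.0 z 0.0646 f -0.7 0.2 -2.2 grip 0.416 t 13.26
s-8.5 xy mm -8.4 -0.0 z 0.0645 f -0.3 -0.1 -2.0 grip 0.413 t 13.51
s-7 xy mm -6.9 -0.0 z 0.0645 f 0.3 0.0 -1.0 grip 0.412 t 13.76
s-5.5 xy mm -5.4 -0.0 z 0.0645 f -0.0 1.1 -2.1 grip 0.410 t 14.01
s-4 xy mm -4.0 -0.2 z 0.0644 f -0.2 -0.8 -2.5 grip 0.416 t 14.26
s-2.5 xy mm -3.0 -0.2 z 0.0642 f -1.7 -1.6 -1.3 grip 0.414 t 14.51
s-1 xy mm -2.3 -0.2 z 0.0639 f -5.0 -2.2 -1.4 grip 0.414 t 14.76
s0.5 xy mm -2.0 -0.1 z 0.0638 f -8.4 -1.7 -0.2 grip 0.413 t 15.01
s2 xy mm -1.8 -0.1 z 0.0639 f -13.3 -2.3 5.2 grip 0.415 t 15.26
s3.5 xy mm -1.6 -0.1 z 0.0639 f -17.0 -2.9 7.9 grip 0.416 t 15.51
s5 xy mm -1.5 -0.1 z 0.0640 f -21.1 -3.0 11.9 grip 0.415 t 15.76
s6.5 xy mm -1.4 -0.1 z 0.0640 f -25.2 -4.4 16.4 grip 0.413 t 16.01
```

The rest is wedged, with 25 N along the axis at x ≈ -1.4 mm. I'll relax the push, release, retreat and check.

```bash
python3 - <<'E'
from slide import *
ctrl.movel((*(T-.0014*d),.0642),speed=.05); st("relaxed")
ctrl.open_jaws(); st("open")
o=ctrl.get_obs()["ee_pos"]; ctrl.movel((o[0],o[1],.20),speed=.12)
ctrl.move_pose((.36,.16,.27),down(th)); ctrl.sleep(.2); st("up")
c=wrist(); w=wworld(c); h=cv2.cvtColor(c["color"],cv2.COLOR_RGB2HSV)
m=(h[...,0]<16)&(h[...,1]>110)&(h[...,2]>40)&(abs(w[...,0]-T[0])<.08)&(abs(w[...,1]-T[1])<.06)
p=w[m]; print(m.sum(),"zmax",np.nanmax(p[:,2])); t=p[p[:,2]>.083]
r=cv2.minAreaRect((t[:,:2]*1000).astype(np.float32)); v=np.array(r[0])/1000-T; print("post top",r,"in way mm",v@d*1000,v@nrm*1000)
s=capture("scene")["color"]
cv2.imwrite("pics/end.png",np.hstack([cv2.resize(s,(400,300)),cv2.resize(c["color"][110:310,120:387],(400,300))])[...,::-1])
E
```

```text
relaxed xy mm -2.4 -0.1 z 0.0639 f -5.1 -1.0 -2.2 grip 0.413 t 16.32
open xy mm -1.1 0.1 z 0.0643 f -0.9 -0.1 0.0 grip 0.999 t 16.87
up xy mm -214.9 9.8 z 0.2694 f 0.7 -0.4 -0.5 grip 0.997 t 19.25
1767 zmax 0.09126279292899675
post top ((573.1964721679688, 162.9960174560547), (29.798120498657227, 34.83536911010742), 4.011536121368408) in way mm -2.9105650037351922 -0.026345941738133295
```

View pics/end.png

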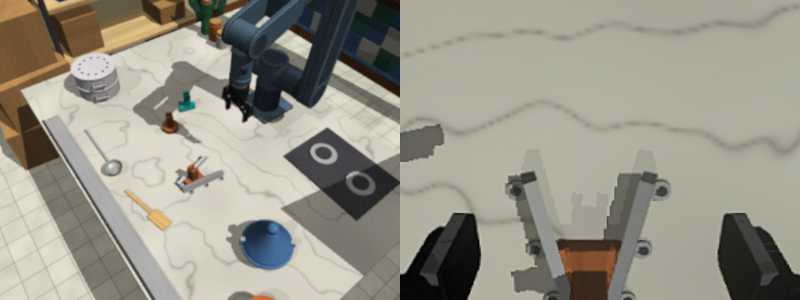

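The picture shows the rest seated between the cheeks at right-half (590,260). The round rest at left-half (170,122) and the tagine at (268,245) look undisturbed.

```bash
python3 -c "
from h import *
print(job_done())"
```

```text
the job is handed in; nothing more can be done
None
```

The dovetailed rest is wedged in the way about 3 mm short of home, centred to within 0.1 mm, upright and released; the round-based rest and the tagine were never touched, and the job is handed in (the call returned no verdict).

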